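# Load the cup dryer and hold its recessed reset button

### The arm

A 6-joint arm with a two-finger parallel gripper is mounted at the origin on the work surface. World frame = base frame: x ahead of the robot, y to its left, z up, the work surface at z = 0. Lengths are in mm, angles in rad, forces in N, time in s.
With the tool pointing down it reaches from about 275 to 750 mm from the base axis. Payload 10.2 kg.
Tool frame: the origin (TCP) lies between the finger pads; the fingertips stand 14 mm ahead of it and the grasp point (between the pads) lies 5 mm behind it; z points along the fingers, y is the line along which they close (so a half turn about z gives the same grasp; the last joint's range is limited). The gripper opens to 85 mm and grips with 20 to 120 N. Pads are 22 mm wide; open, the fingers measure 114 mm over their backs; the gripper's body (76 mm by 85 mm) begins 54 mm behind the grasp point. The pads swing forward as they close: fully open they stand 13 mm farther back than shut.
Start: joints at [0.887, 0.313, 1.498, -0, 1.331, -0.223], TCP at [233.462, 470.241, 245.294] pointing down, gripper open.
Joint ranges: [-2.94, 2.94], [-0.97, 2.17], [0.19, 2.56], [-1.23, 4.37], [0.02, 3.11], [-2.88, 2.88]. Speed limits (rad/s): [2.39, 2.39, 3.01, 3.14, 3.14, 3.14].

### API

Orientations are given as a 3x3 rotation matrix whose columns are the frame's x, y, z axes.
In Python, from plant import arm, readout, eyes, finder gives the robot as it stands. Calls block until the motion is done:
- arm.movep(position, orientation): joint-space move of the TCP to a pose.
- arm.move_straight(position, speed=150, rot=None, contact_N=None): straight line of the TCP; rot=None keeps the orientation; speed is the mean speed in mm/s. With contact_N (N) it stops when the force on the tool has changed by that much, and returns True; else False.
- arm.movej(angles): joint-space move.
- arm.move_gripper(opening, strength=None): finger opening in mm; strength is the grip in N (None keeps the last); returns when the fingers have stopped.
- arm.pause(seconds).
- arm.solve_ik(position, orientation): joint angles nearest the present ones, or None.
- readout.sense(): the state.
- eyes.capture(name): name is "scene" or "side" or "wrist"; returns the picture (384x512x3 uint8, red, green, blue); there is no depth.
- eyes.camera_params(name): a dict with "fx", "fy", "cx", "cy" (pixels), "k1" (the pictures are not rectified: a ray, as slopes to the right and down, at radius r is drawn at 1 + k1 r^2 times it, then the intrinsics apply), "world_to_cam" (4x4, takes a point from world to camera coordinates); the wrist camera has in their place "T_tool_cam" (4x4, takes a point from camera to tool coordinates, whose origin is the TCP and whose axes are the flange's). Camera axes: x right, y up, looking along -z (the intrinsics and any distortion apply to the point x, -y, -z); pixel columns grow to the right and rows downward; lengths in mm; the calibration is good to about 2 mm. A picture is of the moment at which its call begins: read the wrist's pose just before it. camera_params takes no time and is no camera call.
A pose or a line that the arm cannot do raises arm.MotionError and nothing moves.
- arm.job_done(): hands the job in; it is judged then, once.
Trained networks look in the newest picture that a camera, given by its name, has taken for a name from the list of things; names that differ only in an ending like _2 or _b are one class to them, and where a whole thing is asked for, a point or a joint stands for the part that bears it (a point fixed in the world has none). Each returns a list of dicts, best first, with "score" (0 to 1); they miss things now and then, are a little off and sometimes report something else, mostly with a low value. They report only what shows in the picture. A call takes as long as a camera call.
- finder.find_in(camera, query): "bbox" ([left, top, right, bottom] in pixels, round what is visible of it).
- finder.regions_of(camera, query): "pixels" (384x512 bool, what is visible of it) and "bbox" ([left, top, right, bottom] in pixels, round what is visible of it).
The state is a dict: "time": time; "q": joint angles; "joint_vel": joint speeds; "tau": joint torques, N m; "ee_pos": TCP position; "tool_rot": TCP orientation; "ft_force": force on the tool from outside, world axes, zero at the start; "torque": the same for the moment, N m; "width": finger opening in mm; "gripper_force": force on a finger pad.
Only numpy, scipy, OpenCV 4.12 (cv2) and the standard library are available. Lean on these libraries where they do the work, as an engineer would, in place of code of your own. Each camera call takes 0.05 s, during which the arm holds its last target. There are 200 camera calls.

### The job

Take the washed steel beaker from the sloping drainer, put it upside down over the dryer's upright peg so that its rim stands flat on the dryer, and let go of it. Then take the pick from its wooden block, reach its steel shaft down through the small round hole in the dryer's top and press the recessed reset button fully down; finish while still gripping the pick and holding the button down. Leave the two bottles and the eggcup where they stand.

Things in the scene. Friction and masses are not known exactly. Their poses are not given: they have to be found in the camera images.
- beaker: Steel beaker, straight tube with closed bottom: outer diameter 48, wall 3, height 120, about 0.14 kg. Origin: centre of the closed bottom's outer face, z along its axis to the open mouth. Starts in the drainer, mouth towards the robot's side, sloping 42 degrees down, resting on two bars 28 apart, rim on a low lip; sides and closed end free: grip across the diameter from above, lift straight up.
- beaker_rim (a point): Centre of the beaker's open mouth, in the plane of the rim; axes as the beaker's.
- drainer: Fixed white drip tray 170 x 85 x 6 with a narrow sloping steel wire rest on it, highest point about 106 above the worktop. Origin at the centre of its underside; the beaker's mouth points along its -x.
- dryer: Fixed grey cup dryer, a low housing 150 (x) x 280 (y) x 60 high. Origin at the centre of its underside. On its flat top: the steel peg at y = +75, the hole at y = -75, both at x = 0; they are 150 apart.
- peg_foot (a point): Centre of the steel drying peg's foot, on the dryer's flat top, 60 above the worktop. The peg is upright, 50 tall, tapering from 24 diameter at the foot to 20 at 36 up and 12 at its tip. The beaker goes right over it and its rim stands on the dryer's top.
- hole (a point): Centre of the mouth of the round hole in the dryer's top, 60 above the worktop: 16 diameter, vertical, 40 deep. The white reset button, 13.6 diameter, fills the bottom of it, its face 31.5 below the mouth when not pressed.
- reset_button (a joint): Travel of the reset button downwards, 0 (out) to 0.005 m (fully down). It springs back: it takes 1.4 N to start and 4.9 N to keep fully down.
- stylus: Pick, 140 long, 40 g: a 6 diameter steel shaft, 60 long with a slightly pointed tip, below a dark wooden handle, a 16 diameter round, 80 long. Origin at the tip, z along its axis towards the handle's top. It starts upright in its block, tip 5 above the worktop, handle from 65 to 145 above the worktop; lift it straight up.
- stand: Fixed wooden block 70 x 70 x 65 high with a 10 diameter hole straight down through its middle, in which the pick stands. Origin at the centre of its underside.
- soap: Bystander: white soap bottle, 60 diameter, 190 tall. Origin at the centre of its underside.
- wine: Bystander: green glass bottle, 68 diameter, 240 tall. Origin at the centre of its underside.
- eggcup: Bystander: terracotta eggcup on a foot, 52 diameter, 62 tall. Origin at the centre of its underside.

How it is judged:
By the outcome, as a careful person would: the job done as asked, in the order asked, and still so for the second after the job is handed in, while the arm keeps its last pose, push and grip.
It also fails if it takes over 58 s, if anything falls off the work surface, if the arm or the gripper's body presses on something with over 40 N, if the wrist force passes 120 N, or if a joint passes its speed limit or range.

## Working session

There is one attempt and no reset: what is moved stays moved. The work goes in short steps, each a Python script; the robot and the scene stay as the last script left them, time stands still between calls to the robot, and variables do not carry over. Pictures are saved under pics/ and viewed, at most 10 in all, crops included, and the job is handed in when it is done.

```bash
mkdir -p pics; ls
python3 - <<'E'
from plant import arm, readout, eyes, finder
import cv2, numpy as np
ims=[]
for c in ["scene","side"]:
    im=eyes.capture(c); cv2.imwrite(f"pics/{c}0.png",im[:,:,::-1]); ims.append(im)
    p=eyes.camera_params(c); print(c,{k:(np.round(v,3).tolist()) for k,v in p.items()})
    for q in ["beaker","drainer","dryer","stylus","stand","soap","wine","eggcup","peg_foot","hole"]:
        print(q,[(np.round(d["bbox"]).tolist(),round(d["score"],2)) for d in finder.find_in(c,q)[:2]])
print({k:np.round(v,3).tolist() for k,v in eyes.camera_params("wrist").items()})
print(readout.sense()["time"])
E
```

```text
pics
plant.py
scene {'fx': 415.305, 'fy': 415.305, 'cx': 258.563, 'cy': 191.547, 'k1': -0.134, 'world_to_cam': [[0.873, 0.488, 0.009, -521.856], [-0.315, 0.549, 0.774, 91.586], [0.372, -0.678, 0.633, -1564.073], [0.0, 0.0, 0.0, 1.0]]}
beaker [([150.0, 237.0, 189.0, 261.0], 0.74), ([148.0, 257.0, 206.0, 294.0], 0.3)]
drainer [([147.0, 254.0, 207.0, 292.0], 0.92)]
dryer [([206.0, 166.0, 303.0, 238.0], 0.74), ([267.0, 141.0, 288.0, 167.0], 0.16)]
stylus [([280.0, 129.0, 282.0, 149.0], 0.59), ([315.0, 120.0, 333.0, 165.0], 0.15)]
stand [([265.0, 140.0, 291.0, 166.0], 0.85)]
soap [([315.0, 119.0, 333.0, 165.0], 0.91)]
wine [([182.0, 268.0, 214.0, 351.0], 0.7)]
eggcup [([303.0, 239.0, 320.0, 262.0], 0.63), ([151.0, 240.0, 188.0, 260.0], 0.56)]
peg_foot [([206.0, 168.0, 299.0, 238.0], 0.98)]
hole [([208.0, 170.0, 301.0, 238.0], 0.98)]
side {'fx': 428.693, 'fy': 428.693, 'cx': 258.787, 'cy': 194.903, 'k1': -0.04, 'world_to_cam': [[-0.926, -0.376, -0.021, 582.174], [0.19, -0.516, 0.835, -181.395], [-0.325, 0.769, 0.55, -1212.419], [0.0, 0.0, 0.0, 1.0]]}
beaker [([174.0, 238.0, 201.0, 309.0], 0.73), ([310.0, 144.0, 332.0, 168.0], 0.57)]
drainer [([300.0, 152.0, 336.0, 188.0], 0.57)]
dryer [([224.0, 187.0, 322.0, 258.0], 0.98), ([278.0, 95.0, 296.0, 157.0], 0.37)]
stylus [([254.0, 252.0, 260.0, 281.0], 0.75), ([225.0, 188.0, 321.0, 263.0], 0.6)]
stand [([237.0, 270.0, 276.0, 308.0], 0.87)]
soap [([174.0, 239.0, 200.0, 310.0], 0.59)]
wine [([278.0, 96.0, 298.0, 155.0], 0.98), ([310.0, 143.0, 334.0, 168.0], 0.71)]
eggcup [([215.0, 175.0, 226.0, 196.0], 0.71)]
peg_foot [([228.0, 187.0, 318.0, 264.0], 0.93)]
hole [([226.0, 187.0, 321.0, 261.0], 0.58)]
{'fx': 330.639, 'fy': 330.639, 'cx': 250.339, 'cy': 189.624, 'k1': -0.099, 'T_tool_cam': [[0.001, 0.953, 0.304, 78.34], [1.0, -0.001, 0.0, -0.049], [0.0, 0.304, -0.953, -129.068], [0.0, 0.0, 0.0, 1.0]]}
1.1
```

View pics/scene0.png

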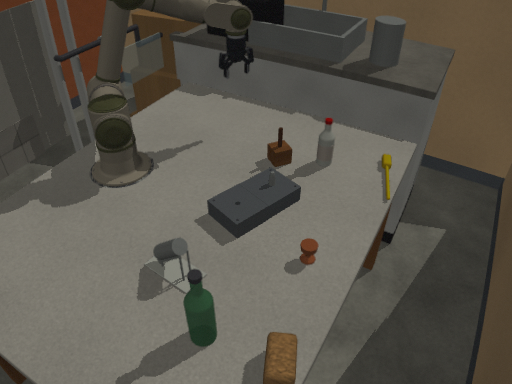

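View pics/side0.png

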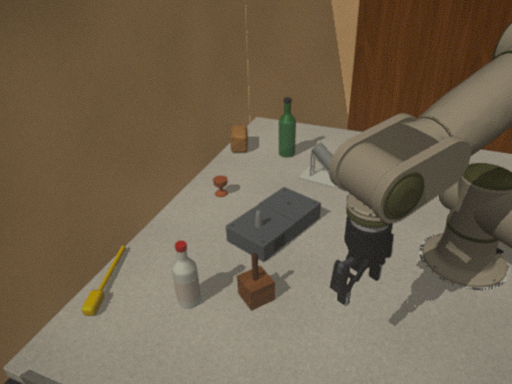

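The scene shows the beaker at about (170,250), the peg at (271,180), the hole at (238,203) and the pick at (280,137). In the side view, the pick is at (255,265), the peg at (259,220) and the hole near (289,203). The wine bottle is close to the drainer at (201,320).

```bash
cat > h.py <<'E'
from plant import arm, readout, eyes, finder
import cv2, numpy as np
def rays(cam, uv, st=None):
    p=eyes.camera_params(cam)
    K=np.array([[p["fx"],0,p["cx"]],[0,p["fy"],p["cy"]],[0,0,1]])
    n=cv2.undistortPoints(np.array(uv,float).reshape(-1,1,2),K,np.array([p["k1"],0,0,0,0.]))[:,0]
    d=np.c_[n[:,0],-n[:,1],-np.ones(len(n))]
    if cam=="wrist":
        T=np.eye(4); T[:3,:3]=st["tool_rot"]; T[:3,3]=st["ee_pos"]; M=T@np.array(p["T_tool_cam"])
    else: M=np.linalg.inv(np.array(p["world_to_cam"]))
    d=d@M[:3,:3].T
    return M[:3,3], d/np.linalg.norm(d,axis=1)[:,None]
def plane(cam,uv,z,st=None):
    o,d=rays(cam,uv,st); return o+d*((z-o[2])/d[:,2])[:,None]
def project(cam,P,st=None):
    p=eyes.camera_params(cam)
    if cam=="wrist":
        T=np.eye(4); T[:3,:3]=st["tool_rot"]; T[:3,3]=st["ee_pos"]; W=np.linalg.inv(T@np.array(p["T_tool_cam"]))
    else: W=np.array(p["world_to_cam"])
    c=np.asarray(P,float).reshape(-1,3)@W[:3,:3].T+W[:3,3]
    n=np.c_[c[:,0],-c[:,1]]/-c[:,2:]; n=n*(1+p["k1"]*(n**2).sum(1))[:,None]
    return n*p["fx"]+[p["cx"],p["cy"]]
def down(yaw):  # tool z down, tool y (closing line) at world angle yaw
    y=np.array([np.cos(yaw),np.sin(yaw),0]); z=np.array([0,0,-1.]); return np.c_[np.cross(y,z),y,z]
def snap(cam,name):
    st=readout.sense(); im=eyes.capture(cam); cv2.imwrite(f"pics/{name}.png",im[:,:,::-1]); return st,im
E
python3 - <<'E'
from h import *
np.set_printoptions(precision=1,suppress=True)
print("hole",plane("scene",[[238,203]],60),plane("side",[[289,203]],60))
print("peg tip",plane("scene",[[271,170]],110),plane("side",[[259,210]],110))
print("pick top",plane("scene",[[280.5,129]],145),plane("side",[[254.5,253]],145))
print("beaker mid",plane("scene",[[170,250]],75))
print("drainer ctr",plane("scene",[[177,274]],3))
print("wine",plane("scene",[[203,338]],0),plane("side",[[287,150]],0))
print("soap",plane("scene",[[325,160]],0),"egg",plane("scene",[[308,258]],0))
st=readout.sense(); print(st["tool_rot"])
E
```

```text
hole [[529.8 -13.5  60. ]] [[527.8  -9.9  60. ]]
peg tip [[568.6 134.5 110. ]] [[575.1 123.6 110. ]]
pick top [[502.1 332.8 145. ]] [[498.6 339.  145. ]]
beaker mid [[ 479.1 -292.1   75. ]]
drainer ctr [[ 504.3 -307.4    3. ]]
wine [[ 683.8 -437.6   -0. ]] [[ 688.7 -461.3    0. ]]
soap [[653.4 432.3   0. ]] egg [[801.4 -64.7   0. ]]
[[-0.9  0.4 -0. ]
 [ 0.4  0.9 -0. ]
 [ 0.  -0.  -1. ]]
```

Run:
```python
from h import *
import pickle
np.set_printoptions(precision=1,suppress=True)
D=[]
for n,pos,qs in [("pick",[470,320,320],["stylus","stand"]),("dry",[520,60,330],["dryer"]),("drain",[450,-290,320],["beaker","drainer"])]:
    arm.movep(pos,down(np.pi/2)); st,im=snap("wrist","w_"+n)
    r={q:finder.regions_of("wrist",q)[:2] for q in qs}
    D.append((n,st,im,r))
    for q in qs: print(n,q,[(np.round(d["bbox"]),round(d["score"],2)) for d in r[q]])
    print(st["time"],st["ee_pos"])
pickle.dump(D,open("d.pkl","wb"))
cv2.imwrite("pics/combo.png",cv2.resize(np.vstack([np.hstack([D[0][2],D[1][2]])]),(800,300))[:,:,::-1])
```

```text
pick stylus [(array([262., 173., 283., 205.]), 0.63)]
pick stand [(array([230., 132., 308., 213.]), 0.57)]
2.2167 [469.4 320.6 319.8]
dry dryer [(array([130.,  80., 372., 257.]), 0.96)]
3.4 [519.9  61.  330. ]
drain beaker [(array([216., 131., 272., 239.]), 0.59)]
drain drainer [(array([211., 107., 284., 229.]), 0.92)]
4.8417 [ 450.5 -289.1  320.1]
```

View pics/combo.png

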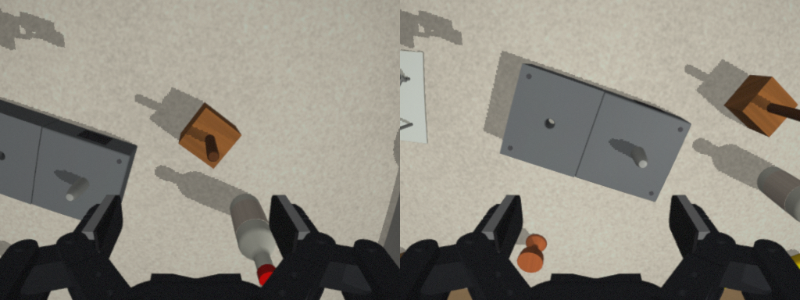

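View pics/w_drain.png

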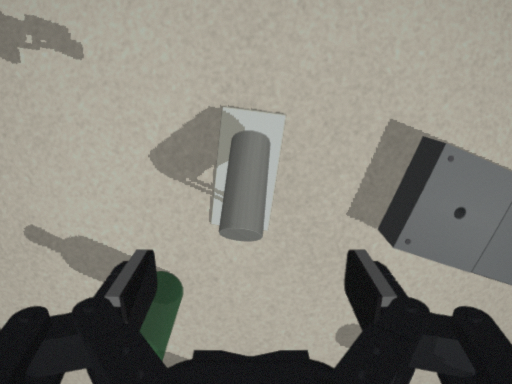

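The wrist views show the hole near (192,159) and the peg tip near (311,210) in the dryer view, the pick's top near (273,200) in the first view, and the beaker from its mouth at (251,133) to its closed end at (241,235). I'll fit silhouettes to these, with a second beaker view for depth.

```bash
cat > fit.py <<'E'
from h import *
import pickle
from scipy.optimize import minimize
np.set_printoptions(precision=2,suppress=True)
D=pickle.load(open("d.pkl","rb"))
t=np.linspace(0,2*np.pi,40)
def cyl(c0,c1,r):
    c0,c1=map(np.asarray,(c0,c1)); a=(c1-c0)/np.linalg.norm(c1-c0); u=np.cross(a,[.3,.9,.1]); u/=np.linalg.norm(u); v=np.cross(a,u)
    ring=r*(np.cos(t)[:,None]*u+np.sin(t)[:,None]*v); return np.r_[c0+ring,c1+ring]
def render(P,st):
    h=cv2.convexHull(project("wrist",P,st).astype(np.float32))[:,0]; m=np.zeros((1536,2048),np.uint8)
    cv2.fillConvexPoly(m,np.round((h*4+1.5)*16).astype(np.int32),255,shift=4)
    return cv2.resize(m,(512,384),interpolation=cv2.INTER_AREA)/255.
def fit(model,x0,step,views):
    def f(x):
        s=0
        for st,m in views:
            r=render(model(x),st); s+=1-np.minimum(r,m).sum()/np.maximum(r,m).sum()
        return s/len(views)
    x0=np.array(x0,float); sx=np.vstack([x0]+[x0+np.eye(len(x0))[i]*step[i] for i in range(len(x0))])
    o=minimize(f,x0,method="Nelder-Mead",options=dict(initial_simplex=sx,maxiter=250,xatol=.02,fatol=1e-5)); return o.x,1-o.fun
S=np.radians(42)
def beaker(x):  # closed-bottom centre xyz, yaw of mouth direction
    b=x[:3]; a=np.array([np.cos(S)*np.cos(x[3]),np.cos(S)*np.sin(x[3]),-np.sin(S)]); return cyl(b,b+120*a,24)
def box(x):
    c,s=np.cos(x[2]),np.sin(x[2]); return np.array([[x[0]+c*a-s*b,x[1]+s*a+c*b,z] for a in(-75,75) for b in(-140,140) for z in(0,60)])
E
python3 - <<'E'
from fit import *
arm.movep([400,-200,280],down(np.pi/2)); st,im=snap("wrist","w_d2"); r=finder.regions_of("wrist","beaker")[:1]
D.append(("drain2",st,im,{"beaker":r})); pickle.dump(D,open("d.pkl","wb")); print(r[0]["bbox"],r[0]["score"])
g=lambda i,q:(D[i][1],D[i][3][q][0]["pixels"].astype(float))
for v in ([g(2,"beaker")],[g(2,"beaker"),g(3,"beaker")]):
    print("beaker",fit(beaker,[520,-300,100,np.pi],[10,10,10,.1],v))
print("pick",fit(lambda x:cyl([x[0],x[1],65],[x[0],x[1],145],8),[500,335],[5,5],[g(0,"stylus")]))
print("dryer",fit(box,[550,60,-.28],[10,10,.1],[g(1,"dryer")]))
st,im=D[1][1],D[1][2]; G=im.astype(int).sum(2)
for n,(u,v),z,sgn in [("hole",(192,159),60,-1),("peg",(311,210),110,1)]:
    w=G[v-14:v+15,u-14:u+15]; med=np.median(w); k=(sgn*(w-med)>0.5*np.max(sgn*(w-med)))
    nn,lab,s,c=cv2.connectedComponentsWithStats(k.astype(np.uint8)); i=1+np.argmax(s[1:,4]); px=c[i]+[u-14,v-14]
    print(n,px,s[i],plane("wrist",[px],z,st))
e=[]
for i in (0,1,2,3):
    e.append(cv2.resize(D[i][2],(400,300)))
for n,i,P in []: pass
E
```

```text
[139.0, 181.5, 194.0, 300.9] 0.93
beaker (array([ 527.99, -299.72,  121.47,    3.02]), np.float64(0.9810938502008926))
beaker (array([ 527.81, -299.78,  122.24,    3.02]), np.float64(0.886814169042548))
pick (array([498.03, 342.46]), np.float64(0.8922341110463868))
dryer (array([551.99,  57.94,  -0.33]), np.float64(0.9860645925150282))
hole [190.24 158.85] [ 7  7 13 12 84] [[529.28 -13.05  60.  ]]
peg [310.85 209.8 ] [10 10  9  9 65] [[577.04 129.93 110.  ]]
```

```bash
cat > plan.py <<'E'
from h import *
np.set_printoptions(precision=2,suppress=True)
b=np.array([527.9,-299.75,121.8]); yaw=3.02; S=np.radians(42)
a=np.array([np.cos(S)*np.cos(yaw),np.cos(S)*np.sin(yaw),-np.sin(S)])
peg=np.array([576.6,129.4,60]); hole=np.array([528.8,-13.,60]); pick=np.array([498.,342.5])
def tilt(az,t):
    h=np.array([np.cos(az),np.sin(az),0]); y=np.cross([0,0,1],h); z=np.sin(t)*h-np.cos(t)*np.array([0,0,1.]); return np.c_[np.cross(y,z),y,z]
T0=np.radians(15)
R0=tilt(yaw-np.pi,T0); G=b+42*a+9*R0[:,2]           # grasp TCP
R1=tilt(np.radians(12),T0+np.radians(48))
off=R0.T@(b-G)                                       # bottom in tool
def place(rimz): return peg*[1,1,0]+[0,0,rimz+120]-R1@off
E
python3 - <<'E'
from plan import *
print(R1@R0.T@a, place(60), arm.solve_ik(G,R0), arm.solve_ik(place(60),R1), arm.solve_ik(place(190),R1))
arm.move_gripper(80)
arm.movep(G-100*R0[:,2],R0)
print(arm.move_straight(G,speed=120,contact_N=15)); 
arm.move_gripper(20,60); s=readout.sense(); print(s["width"],s["gripper_force"],s["ft_force"],s["ee_pos"]-G)
arm.move_straight(G+[0,0,110],speed=120)
arm.movep(place(190),R1); s=readout.sense(); print(s["time"],s["width"],s["ee_pos"]-place(190),s["ft_force"])
ims=[snap(c,c+"1")[1] for c in("scene","side")]
cv2.imwrite("pics/c1.png",np.hstack([cv2.resize(i[50:290,130:390],(400,369)) for i in ims])[:,:,::-1])
pts=lambda z0,z1:[peg*[1,1,0]+[0,0,z0],peg*[1,1,0]+[0,0,z1]]
for c in("scene","side"): print((project(c,pts(190,310))-[130,50])*400/260)
E
```

```text
[-0.  0. -1.] [584.44 131.07 133.91] [-0.81  0.51  1.7   0.24  0.75 -2.42] [-0.08  0.43  2.14  2.65  0.57  1.86] [-0.08  0.15  2.04  2.02  0.29  2.54]
False
47.53272268101637 60.5245815217495 [-3.38  2.04  6.59] [ 0.02 -0.24  0.93]
12.9917 47.177895987390244 [ 0.06 -0.08  0.05] [-0.54 -0.53 -2.24]
[[220.28 155.79]
 [222.16 104.6 ]]
[[195.57 211.73]
 [193.93 152.62]]
```

View pics/c1.png

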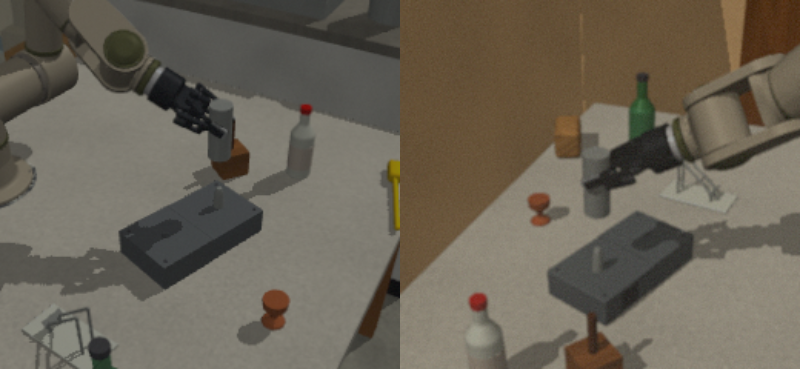

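The beaker hangs upright, mouth down. Its axis is at about (220,104–156) in the scene crop and (195,152–212) in the side crop, as predicted over the peg. Next I'll lower it.

Run:
```python
from plan import *
print(arm.move_straight(place(72),speed=80,contact_N=10)); s=readout.sense(); print(s["ee_pos"]-place(60),s["ft_force"])
print(arm.move_straight(place(54),speed=15,contact_N=5)); s=readout.sense(); print(s["ee_pos"]-place(60),s["ft_force"],s["time"])
arm.move_gripper(75,20); s=readout.sense(); print(s["width"],s["ft_force"])
P=s["ee_pos"]-110*R1[:,2]; arm.move_straight(P,speed=120)
s=readout.sense(); print(s["time"],s["ee_pos"])
ims=[snap(c,c+"2")[1] for c in("scene","side")]
cv2.imwrite("pics/c2.png",np.hstack([cv2.resize(i[90:290,190:360],(340,400)) for i in ims])[:,:,::-1])
for c in("scene","side"): print((project(c,[peg,peg+[0,0,120]])-[190,90])*2)
```

```text
False
[ 0.15  0.01 12.48] [-0.64  0.23 -1.82]
True
[ 0.21  0.09 -0.83] [-1.32 -0.59  3.96] 15.5583
75.02879882815952 [-0.1  -1.23  0.17]
17.0167 [488.51 110.78 182.21]
[[163.95 186.87]
 [166.17 127.75]]
[[136.31 269.5 ]
 [134.41 201.27]]
```

View pics/c2.png

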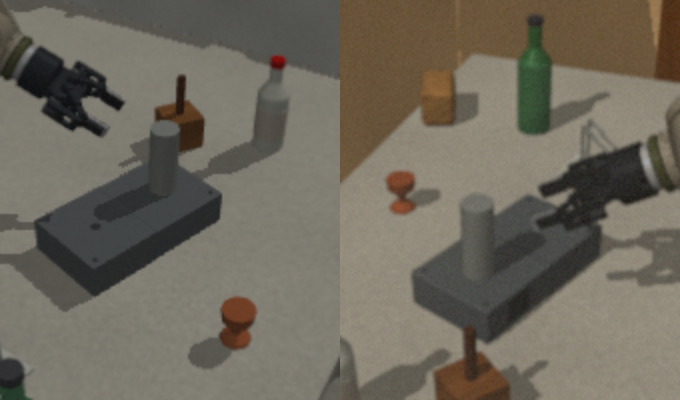

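The beaker stands on the dryer, rim flat at crop (164,187) in the scene view and (478,270) in the side half, as projected, and the gripper is clear. Next I'll re-measure the pick from above.

Run:
```python
from fit import *
from plan import pick,hole
s=readout.sense(); print(s["q"])
arm.move_straight(s["ee_pos"]+[0,0,120],speed=200)
arm.movep([470,pick[1]-10,290],down(np.pi/2)); st,im=snap("wrist","w_p2")
r=finder.regions_of("wrist","stylus")[:1]; print(r[0]["bbox"],r[0]["score"]) 
v=[(st,r[0]["pixels"].astype(float))]; v0=[(D[0][1],D[0][3]["stylus"][0]["pixels"].astype(float))]
f=lambda x:cyl([x[0],x[1],65],[x[0],x[1],145],8)
x,q=fit(f,pick,[5,5],v); print(x,q,fit(f,pick,[5,5],v+v0)); print(st["time"],st["q"],arm.solve_ik([*x,100],down(np.pi/2)),arm.solve_ik([*hole[:2],118],down(np.pi/2)))
h=cv2.convexHull(project("wrist",f(x),st).astype(np.float32)); k=cv2.resize(im[130:260,190:340],None,fx=4,fy=4,interpolation=cv2.INTER_NEAREST)
cv2.polylines(k,[np.round((h-[190,130]+.5)*4).astype(np.int32)],True,(0,255,0)); cv2.imwrite("pics/p2.png",k[:,:,::-1])
```

```text
[-0.19  0.13  2.38  2.43  0.55  2.02]Traceback (most recent call last):
  File "<stdin>", line 4, in <module>
host.MotionError: the arm cannot follow that straight line within its joint ranges
```

Run:
```python
from fit import *
from plan import pick,hole
arm.movep([420,140,330],down(np.pi/2))
arm.movep([470,pick[1]-10,290],down(np.pi/2)); st,im=snap("wrist","w_p2")
r=finder.regions_of("wrist","stylus")[:1]; print(r[0]["bbox"],r[0]["score"]) 
v=[(st,r[0]["pixels"].astype(float))]; v0=[(D[0][1],D[0][3]["stylus"][0]["pixels"].astype(float))]
f=lambda x:cyl([x[0],x[1],65],[x[0],x[1],145],8)
x,q=fit(f,pick,[5,5],v); print(x,q,fit(f,pick,[5,5],v+v0)); print(st["time"],st["q"],arm.solve_ik([*x,100],down(np.pi/2)),arm.solve_ik([*hole[:2],118],down(np.pi/2)))
h=cv2.convexHull(project("wrist",f(x),st).astype(np.float32)); k=cv2.resize(im[130:260,190:340],None,fx=4,fy=4,interpolation=cv2.INTER_NEAREST)
cv2.polylines(k,[np.round((h-[190,130]+.5)*4).astype(np.int32)],True,(0,255,0)); cv2.imwrite("pics/p2.png",k[:,:,::-1])
```

```text
[254.4, 176.5, 269.3, 213.8] 0.77
[497.04 342.22] 0.9261711430356029 (array([497.54, 342.45]), np.float64(0.9083898676723842))
20.9 [ 0.41  0.4   1.26 -0.    1.48 -1.16] [ 0.41  0.62  1.42 -0.    1.1  -1.16] [-0.25  0.46  1.65 -0.    1.04 -1.82]
```

View pics/p2.png

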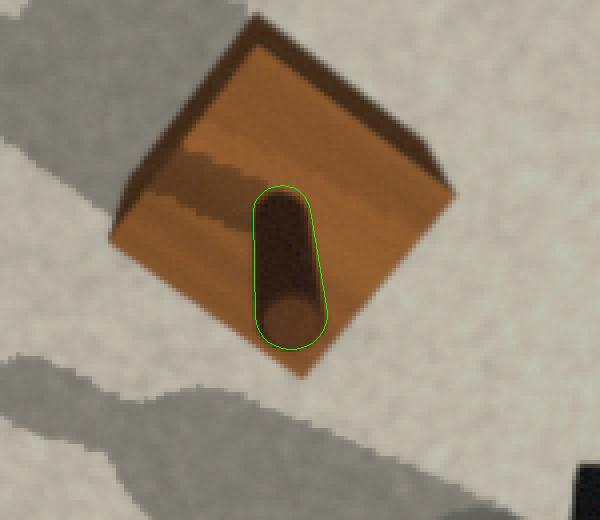

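The outline fits the handle well, with its top at crop (290,322). I'll grip it, lift, and carry it inside of the beaker to above the hole.

Run:
```python
from plan import *
R=down(np.pi/2); p=np.array([497.3,342.3,100])
arm.move_gripper(60); arm.movep(p+[0,0,90],R); print(arm.move_straight(p,speed=120,contact_N=10))
arm.move_gripper(5,60); s=readout.sense(); print(s["width"],s["gripper_force"],s["ft_force"],s["ee_pos"])
arm.move_straight(p+[0,0,180],speed=150); arm.movep([410,170,300],R)
arm.movep([*hole[:2],230],R); arm.move_straight([*hole[:2],170],speed=100)
st,im=snap("wrist","w_h"); i2=snap("side","s_h")[1]; i3=snap("scene","c_h")[1]; print(st["time"],st["ee_pos"],st["width"])
tip=st["ee_pos"]-[0,0,95]; print(project("wrist",[tip,hole,tip+[0,0,60]],st))
for c in("side","scene"): print(c,project(c,[tip,hole,tip+[0,0,60]]))
cv2.imwrite("pics/h1.png",np.hstack([cv2.resize(im[90:290,150:350],(400,400),interpolation=0),cv2.resize(i3[120:240,180:300],(400,400),interpolation=0)])[:,:,::-1])
```

```text
False
14.838813821227909 58.47090946510434 [-0.82 -0.63  5.61] [497.49 342.32 100.49]
26.9917 [529.12 -12.82 170.75] 14.6067916744251
[[250.23 198.46]
 [250.01 191.24]
 [250.15 234.82]]
side [[288.98 198.31]
 [289.01 202.42]
 [289.32 182.13]]
scene [[237.83 199.04]
 [237.82 202.81]
 [237.39 184.12]]
```

View pics/h1.png

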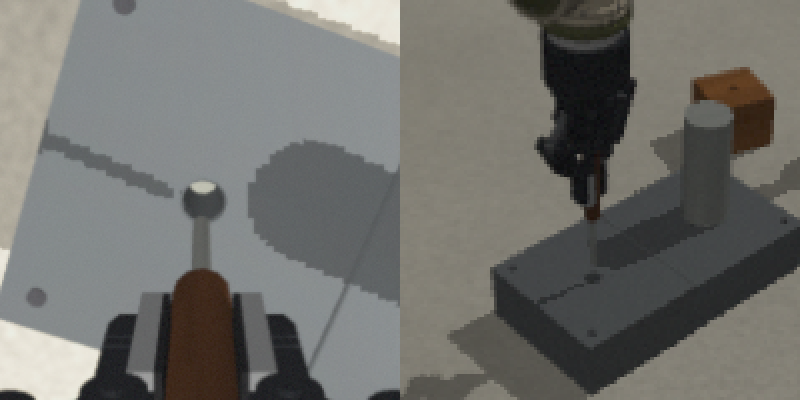

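The wrist view shows the tip at about (250.5,198.5) as predicted and the hole at (252,190.5), so the hole is about 1.4 mm further in +y and 0.5 mm less in x. I'll correct for that and press.

Run:
```python
from plan import *
x=[528.1,-11.7]
arm.move_straight([*x,168],speed=40); f0=readout.sense()["ft_force"]; print(f0)
print(arm.move_straight([*x,128],speed=60,contact_N=4)); s=readout.sense(); print(s["ee_pos"],s["ft_force"]-f0)
for z in np.arange(126,112,-1):
    hit=arm.move_straight([*x,z],speed=10,contact_N=12); arm.pause(.2); s=readout.sense(); F=s["ft_force"]-f0; print(z,hit,s["ee_pos"],F,s["width"])
    if F[2]>10: break
print(s["time"])
```

```text
[ 0.52 -0.78 -0.41]
False
[528.29 -11.75 128.24] [-0.13  0.65  0.89]
126 False [528.1  -11.7  126.04] [-0.14  0.39 -0.02] 14.37633221492028
125 False [528.09 -11.71 125.  ] [-1.1   0.41 -1.12] 14.727122440678118
124 False [528.14 -11.7  124.02] [ 0.01  1.25 -0.47] 14.76335714719225
123 False [528.18 -11.74 123.1 ] [-0.43  0.91  2.81] 14.633582036349818
122 False [528.16 -11.73 122.07] [-0.26  1.1   2.72] 14.35855820586965
121 False [528.13 -11.72 121.05] [0.26 1.59 3.14] 14.718754084143553
120 False [528.14 -11.72 120.04] [-0.46  0.39  4.04] 14.822338163717104
119 False [528.14 -11.72 119.06] [-0.83  1.01  4.63] 14.551193899287247
118 False [528.36 -11.75 118.61] [-1.36  0.36  9.92] 14.672336774217179
117 False [528.66 -11.8  118.37] [-2.73  0.99 15.53] 14.526083653143418
32.8083
```

Run:
```python
from plan import *
arm.pause(.5); s=readout.sense(); print(s["ft_force"],s["ee_pos"],s["width"])
i=snap("scene","end")[1]; cv2.imwrite("pics/end2.png",cv2.resize(i[100:360,130:350],None,fx=2,fy=2)[:,:,::-1])
```

```text
[-1.    0.21 15.69] [528.64 -11.78 118.33] 14.614020140780662
```

View pics/end2.png

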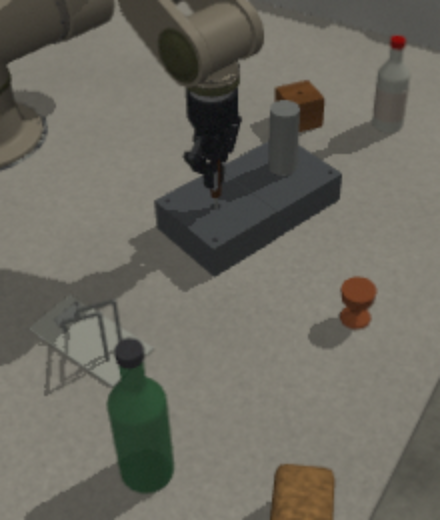

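The beaker stands over the peg at crop (285,140), the pick is in the hole at (215,205), and the bottles and eggcup have not moved. The force is steady at about 16 N, so I'll hand in.

```bash
python3 -c "
from plant import arm; print(arm.job_done())"
```

```text
the job is handed in; nothing more can be done
None
```

I handed the job in at about 33 s: the beaker stands upside down over the peg, released, and the gripped pick is holding the reset button at its stop with about 16 N; the bottles and eggcup were not touched.

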